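Show the sprung memory module and press it home

TASK

The laptop lies open on the repair mat and one of its two memory modules has sprung up out of its side latches. Show me which one: point at it with the fingertips just above it, without touching it, and stay there for two full seconds; then press it down with the fingertips, without forcing it, until it snaps in flat, and move clear. Only touch it, do not pull it up, and leave the seated module, the rest of the laptop and the things on the bench alone.

Things in the scene. Friction and masses are not known exactly. Their poses are not given: they have to be found in the camera images.
- laptop: Open grey laptop lying bottom up, base cover off, fixed, 220 (x) x 310 (y) mm. Origin: centre of its underside, on the mat 3 mm above the bench; z up. Heights above the origin: rim 16.5 mm, blue mainboard 12.5 mm, black battery (-x side) 16 mm, fan and copper heat pipe (+y side) up to 18.5 mm.
- loose_slot: Socket of the sprung module, fixed, in the place nearer to or farther from the battery. Origin on the mainboard under the middle of the module's hinge line; z up, y along that line, -x towards the free edge. Module flat: x +2 to -30, y -34 to +34 mm. Black housing at x +1 to +9 mm, 74 mm long, 5 mm high; a steel latch 5 mm high along each short end, y = +-36 mm.
- seated_slot: The other socket, alike and parallel, 63 mm away along the laptop's x; its module lies seated flat, top face 5.1 mm above the origin. Origin and axes as for loose_slot. Not to be touched.
- module (a joint): Hinge of the sprung green memory module (68 x 32 x 3.6 mm) about its contact edge, 3 mm above the socket's origin. 0 = standing up as found, 30 degrees above flat; grows as it is pressed; 0.52 rad = flat and latched on a hard stop, top face 5.1 mm above the socket's origin. Pressed at its free edge it resists with up to about 7 N, then snaps in at about 0.42. Let go before that, it comes up again.
- module_edge (a point): Middle of the sprung module's free long edge, on its top face, 29 mm from the hinge line and 1 mm inside the edge; moves with the module. Standing up it is some 18 to 20 mm above the mainboard.
- spudger: Loose off-white nylon prying stick, 155 x 11 x 5 mm, lying on the battery; origin at the middle of its underside, x along it. Bystander.
- bottle: Loose upright whitish cleaner bottle, 76 mm across, 168 mm high, on the bench to the robot's right (-y); origin at the centre of its foot. Bystander.
- phone: Loose phone lying flat on the bench to the robot's left (+y), 150 x 72 x 8 mm; origin at the centre of its underside. Bystander.
- screw_dish: Loose round steel dish of screws on the bench to the robot's left, 80 mm across, 22 mm high; origin at the centre of its underside. Bystander.

How it is judged:
By the outcome, as a careful person would: the job done as asked, in the order asked, and still so for the second after the job is handed in, with the robot touching nothing.
It also fails if it takes over 38 s, if anything falls off the work surface, if the arm or the gripper's body presses on something with over 40 N, if the wrist force passes 120 N, or if a joint passes its speed limit or range.

ROBOT

A 6-joint arm with a two-finger parallel gripper is mounted at the origin on the work surface. World frame = base frame: x ahead of the robot, y to its left, z up, the work surface at z = 0. Lengths are in mm, angles in rad, forces in N, time in s.
With the tool pointing down it reaches from about 350 to 975 mm from the base axis. Payload 7.1 kg.
Tool frame: the origin (TCP) lies between the finger pads, 19 mm behind the fingertips; this is the grasp point; z points along the fingers, y is the line along which they close (so a half turn about z gives the same grasp; the last joint's range is limited). The gripper opens to 88 mm and grips with 3 to 60 N. Pads are 20 mm wide; open, the fingers measure 115 mm over their backs; the gripper's body (75 mm by 178 mm) begins 61 mm behind the grasp point.
Start: joints at [-1.232, 0.423, 1.63, -0, 1.089, -0.019], TCP at [218.901, -585.395, 241.375] pointing down, gripper open.
Joint ranges: [-3, 3], [-0.9, 2.11], [0.09, 2.58], [-1.31, 4.45], [0.11, 2.69], [-2.54, 2.54]. Speed limits (rad/s): [2.39, 2.39, 3.01, 3.14, 3.14, 3.14].

INTERFACE

Orientations are given as a rotation vector (axis times angle).
In Python, from station import bot gives the robot as it stands.
- The arm moves only by the shell command python3 -m jog 'ROWS' [FORCE]. ROWS is JSON, a list of rows, each an object of numbers: "gripper": the opening, from 0 (shut) to 1 (fully open); "x", "y", "z": the shift along the world's x, y, z in m; "spin": the turn about the world's z in degrees. In form: [{"gripper": .., "x": .., "y": .., "z": .., "spin": ..}, ...]. A call has exactly 5 rows; each row is the pose to reach, as a shift and turn from the pose commanded when the call began; what a row does not reach only later rows make up. A row lasts 1/8 s, in which the tool goes at most 62.5 mm and 10.7 degrees, less where a joint would pass 70% of its speed; a pose out of reach is approached as far as the arm can. A call with a gripper value outside its range is refused whole. The fingers move at their own pace and stop on an object; FORCE is the grip in N (left out, the last holds). Time passes only in rows, so rows that repeat a pose let the fingers close, or fill a call up. It gives the time, the measured TCP pose, the force, the opening and the grip force at its end, in the units of the state.
- bot.sense(): the state, without advancing time (a new reading comes with each control period).
- bot.grab_frame(name): name is "side" or "top" or "wrist"; returns the picture (384x512x3 uint8, red, green, blue); there is no depth.
- bot.camera_info(name): a dict with "fovy" (degrees; the focal length in pixels is half the picture's height over the tangent of half this angle, whatever the lens; pixels are square), "cx", "cy" (the principal point, pixels), "dist" ([k1, k2, p1, p2, k3] as OpenCV has them; the pictures are not rectified), "pose" (4x4, takes a point from camera to world coordinates). Camera axes: x right, y up, looking along -z (the intrinsics and any distortion apply to the point x, -y, -z); pixel columns grow to the right and rows downward; lengths in mm; the calibration is good to about 2 mm. A picture is of the moment at which its call begins: read the wrist's pose just before it. camera_info takes no time and is no camera call; for the wrist camera it gives the pose at the moment of the call.
- bot.finish_job(): hands the job in; it is judged then, once.
The state is a dict: "time": time; "q": joint angles; "joint_velocities": joint speeds; "joint_torque": joint torques, N m; "eef_pos": TCP position; "eef_rot": TCP orientation; "ft_force": force on the tool from outside, world axes, zero at the start; "moment": the same for the moment, N m; "opening": opening from 0.0 (shut) to 1.0 (fully open); "gripper_force": force on a finger pad.
Only numpy, scipy, OpenCV 4.12 (cv2) and the standard library are available. Lean on these libraries where they do the work, as an engineer would, in place of code of your own. Each camera call takes 0.05 s, during which the arm holds its last target. There are 200 camera calls.

## Working session

There is one attempt and no reset: what is moved stays moved. The work goes in short steps, Python scripts to look and compute and a shell command to move; the robot and the scene stay as the last step left them, time stands still between calls to the robot, and variables do not carry over. Pictures are saved under pics/ and viewed, at most 10 in all, crops included, and the job is handed in when it is done.

```bash
mkdir -p pics; ls; cat > h.py <<'E'
import numpy as np, cv2
from station import bot
def K(ci):
    f=192/np.tan(np.radians(ci["fovy"])/2)
    return np.array([[f,0,ci["cx"]],[0,f,ci["cy"]],[0,0,1.]])
def ray(ci,uv):
    p=cv2.undistortPoints(np.array(uv,float).reshape(-1,1,2),K(ci),np.array(ci["dist"],float)).reshape(-1,2)
    P=np.array(ci["pose"]); d=np.c_[p[:,0],-p[:,1],-np.ones(len(p))]@P[:3,:3].T
    return P[:3,3],d
def plane(ci,uv,z):
    o,d=ray(ci,uv); return o+d*((z-o[2])/d[:,2])[:,None]
def proj(ci,X):
    P=np.array(ci["pose"]); c=(np.atleast_2d(X)-P[:3,3])@P[:3,:3]; c=c*[1,-1,-1]
    return cv2.projectPoints(c,np.zeros(3),np.zeros(3),K(ci),np.array(ci["dist"],float))[0].reshape(-1,2)
def tri(cs,uvs):
    A=np.zeros((3,3));b=np.zeros(3)
    for c,u in zip(cs,uvs):
        o,d=ray(c,u);d=d[0]/np.linalg.norm(d[0]);M=np.eye(3)-np.outer(d,d);A+=M;b+=M@o
    return np.linalg.solve(A,b)
E
python3 - <<'E'
from h import *
s=bot.sense(); print(s)
for n in ("top","side"):
    im=bot.grab_frame(n); np.save(f"{n}0.npy",im); ci=bot.camera_info(n); print(n,ci)
    cv2.imwrite(f"pics/{n}0.png",cv2.resize(im[...,::-1],(800,600),interpolation=cv2.INTER_CUBIC))
E
```

```text
pics
{'time': 0.0, 'q': array([-1.23198064e+00,  4.23808676e-01,  1.63066060e+00, -1.78893415e-05,
        1.08859169e+00, -1.89789461e-02]), 'joint_velocities': array([-7.39742246e-04, -1.56137511e-03, -9.19450686e-05, -1.06604567e-03,
        1.40351198e-03, -1.69556024e-03]), 'joint_torque': array([ 1.04551811e-03, -5.44614208e+01, -2.73672831e+01,  6.43700059e-02,
        2.27170897e-02, -9.82273582e-05]), 'eef_pos': array([ 218.74374954, -584.92748901,  240.63330441]), 'eef_rot': array([-3.09002812e+00, -5.58784775e-01,  3.91659047e-04]), 'ft_force': array([ 0.27866801, -0.21409351, -0.21555953]), 'moment': array([-0.05734204,  0.00785148, -0.01560964]), 'gripper_force': 0.0, 'opening': 0.9982987308375504}
top {'fovy': 44.36395963022368, 'cx': 243.3282786621533, 'cy': 187.79975130314935, 'dist': array([-0.08023762,  0.        ,  0.        ,  0.        ,  0.        ]), 'pose': array([[-1.69427266e-02,  9.80802422e-01, -1.94266704e-01,
         3.02515702e+02],
       [-9.99603212e-01, -2.09883830e-02, -1.87857871e-02,
        -1.69310660e+01],
       [-2.25024895e-02,  1.93871339e-01,  9.80768852e-01,
         1.29947015e+03],
       [ 0.00000000e+00,  0.00000000e+00,  0.00000000e+00,
         1.00000000e+00]])}
side {'fovy': 52.33379525730937, 'cx': 260.3445941452702, 'cy': 191.51207154010365, 'dist': array([-0.09798118,  0.        ,  0.        ,  0.        ,  0.        ]), 'pose': array([[ 7.65116473e-01,  4.52284677e-01, -4.58296142e-01,
        -6.39697358e+01],
       [-6.43753852e-01,  5.22582430e-01, -5.59006782e-01,
        -7.65484952e+02],
       [-1.33326907e-02,  7.22735204e-01,  6.90996429e-01,
         1.00838927e+03],
       [ 0.00000000e+00,  0.00000000e+00,  0.00000000e+00,
         1.00000000e+00]])}
```

View pics/top0.png

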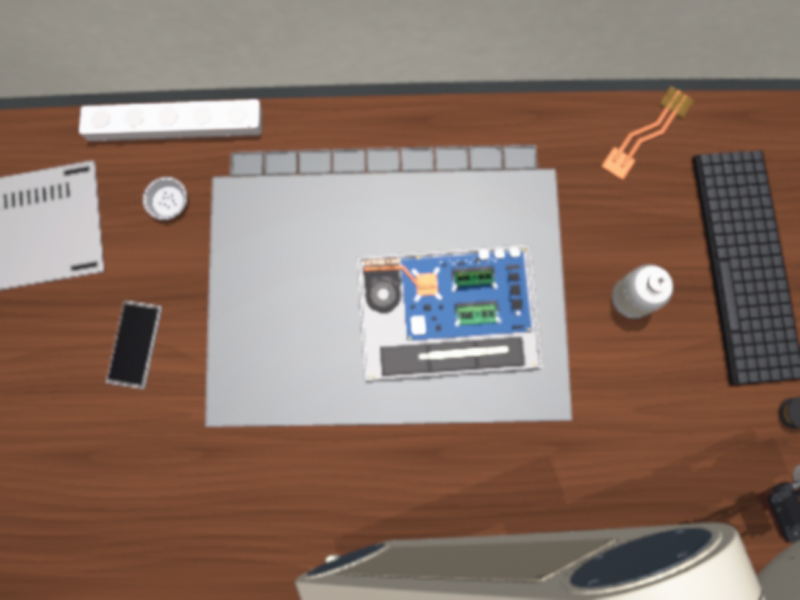

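View pics/side0.png

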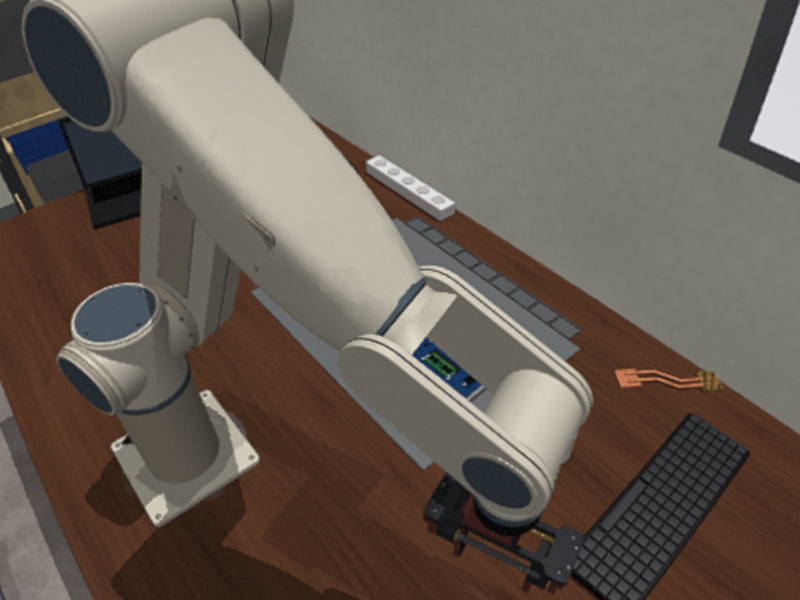

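The top view has the laptop around (450,313) in the 800x600 view. Its two modules are at (473,276), dark green, and (477,314), brighter green and nearer the battery. The bottle is at (643,290). In the side view the arm hides most of the laptop.

```bash
python3 - <<'E'
from h import *
im=np.load("top0.npy"); ci=bot.camera_info("top")
f=512/800
uv=np.array([[360,258],[527,247],[541,369],[367,381]])*f
print("laptop corners",plane(ci,uv,19).round(1), plane(ci,uv,19).mean(0).round(1))
hsv=cv2.cvtColor(im,cv2.COLOR_RGB2HSV)
m=cv2.inRange(hsv,(45,80,30),(85,255,255)); m[:150]=0;m[230:]=0
n,l,st,c=cv2.connectedComponentsWithStats(m)
for i in range(1,n):
    if st[i,4]>15: print(st[i],c[i],plane(ci,[c[i]],24).round(1), hsv[l==i].mean(0))
print("bottle",plane(ci,[[643*f,290*f]],80).round(1),plane(ci,[[655*f,280*f]],168).round(1))
cr=im[150:250,220:350]; cv2.imwrite("pics/topc.png",cv2.resize(cr[...,::-1],None,fx=6,fy=6,interpolation=cv2.INTER_CUBIC))
w=bot.camera_info("wrist"); s=bot.sense(); print(np.array(w["pose"]).round(3),w["fovy"],w["dist"]); 
from scipy.spatial.transform import Rotation as R
print(R.from_rotvec(s["eef_rot"]).as_matrix().round(3))
E
```

```text
laptop corners [[ 621.7   42.7   19. ]
 [ 635.5 -257.3   19. ]
 [ 416.3 -269.7   19. ]
 [ 401.7   33.1   19. ]] [ 518.8 -112.8   19. ]
[291 174  25   9 186] [303.01075269 177.8172043 ] [[ 579.8 -158.2   24. ]] [ 68.08064516 124.54301075  97.62903226]
[293 196  24  12 196] [304.79591837 201.21938776] [[ 514.  -160.4   24. ]] [ 69.03061224  97.98469388 162.59183673]
bottle [[ 540.5 -439.2   80. ]] [[ 539.  -429.3  168. ]]
[[ 3.50000e-01  9.07000e-01  2.34000e-01  2.83299e+02]
 [-9.37000e-01  3.40000e-01  8.60000e-02 -5.61517e+02]
 [-2.00000e-03 -2.49000e-01  9.68000e-01  3.85305e+02]
 [ 0.00000e+00  0.00000e+00  0.00000e+00  1.00000e+00]] 58.29875176493991 [-0.0862465  0.         0.         0.         0.       ]
[[ 0.937  0.35  -0.   ]
 [ 0.35  -0.937  0.001]
 [ 0.    -0.001 -1.   ]]
```

View pics/topc.png

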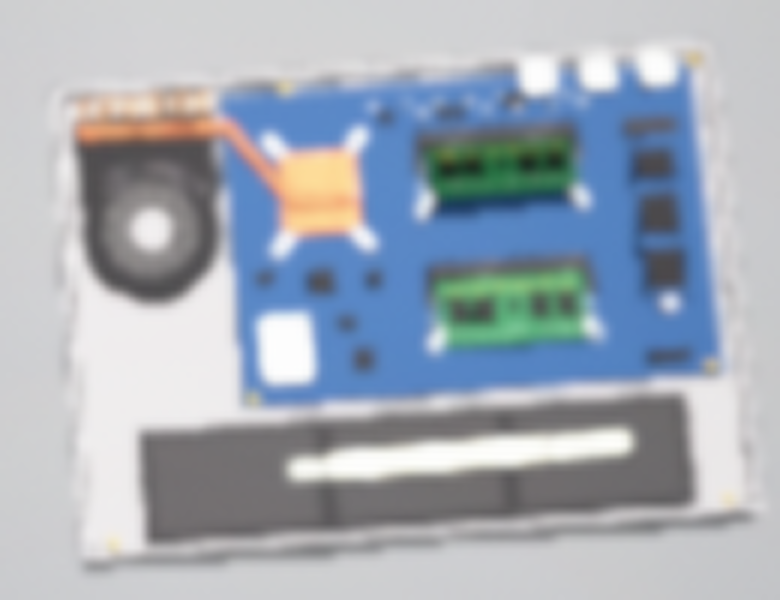

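The far module (upper right, crop (500,165)) looks foreshortened and darker, with a shadow under its front edge, so it is probably the sprung one. The near module at (510,305) lies flat. I'll check this with the wrist camera.

```bash
python3 -m jog '[{"gripper":0,"x":0.037,"y":0.048,"z":0,"spin":-3},{"gripper":0,"x":0.074,"y":0.096,"z":0,"spin":-7},{"gripper":0,"x":0.111,"y":0.144,"z":0,"spin":-11},{"gripper":0,"x":0.148,"y":0.192,"z":0,"spin":-15},{"gripper":0,"x":0.185,"y":0.240,"z":0,"spin":-17.7}]' 10
python3 -m jog '[{"gripper":0,"x":0.035,"y":0.046,"z":0,"spin":0},{"gripper":0,"x":0.070,"y":0.092,"z":0,"spin":0},{"gripper":0,"x":0.105,"y":0.138,"z":-0.01,"spin":0},{"gripper":0,"x":0.14,"y":0.185,"z":-0.05,"spin":0},{"gripper":0,"x":0.14,"y":0.185,"z":-0.08,"spin":0}]'
python3 -m jog '[{"gripper":0,"x":0,"y":0,"z":0,"spin":0},{"gripper":0,"x":0,"y":0,"z":0,"spin":0},{"gripper":0,"x":0,"y":0,"z":0,"spin":0},{"gripper":0,"x":0,"y":0,"z":0,"spin":0},{"gripper":0,"x":0,"y":0,"z":0,"spin":0}]'
python3 - <<'E'
from h import *
ci=bot.camera_info("wrist"); im=bot.grab_frame("wrist"); np.savez("w1.npz",im=im,**{k:np.array(v) for k,v in ci.items()})
cv2.imwrite("pics/w1.png",cv2.resize(im[...,::-1],(800,600),interpolation=cv2.INTER_CUBIC))
print(np.array(ci["pose"]).round(3),bot.sense()["eef_pos"],bot.sense()["eef_rot"])
E
```

```text
time: 0.72
eef_pos: [404.7, -343.7, 241.3]
eef_rot: [-3.141, -0.074, 0.0]
ft_force: [0.5, -1.9, 0.5]
opening: 0.473
gripper_force: 0.0
time: 1.35
eef_pos: [545.7, -157.8, 160.6]
eef_rot: [3.14, 0.083, 0.002]
ft_force: [0.3, -0.2, -0.5]
opening: 0.006
gripper_force: 0.0
time: 1.98
eef_pos: [544.1, -160.8, 162.1]
eef_rot: [3.14, 0.076, 0.002]
ft_force: [-0.4, -0.1, -0.1]
opening: 0.005
gripper_force: 0.0
[[ 4.80000e-02  9.67000e-01  2.48000e-01  6.12559e+02]
 [-9.99000e-01  4.70000e-02  1.20000e-02 -1.57584e+02]
 [ 0.00000e+00 -2.49000e-01  9.69000e-01  3.06772e+02]
 [ 0.00000e+00  0.00000e+00  0.00000e+00  1.00000e+00]] [ 543.97347966 -160.75244051  161.88748541] [3.14039065e+00 7.59324232e-02 1.22137432e-03]
```

View pics/w1.png

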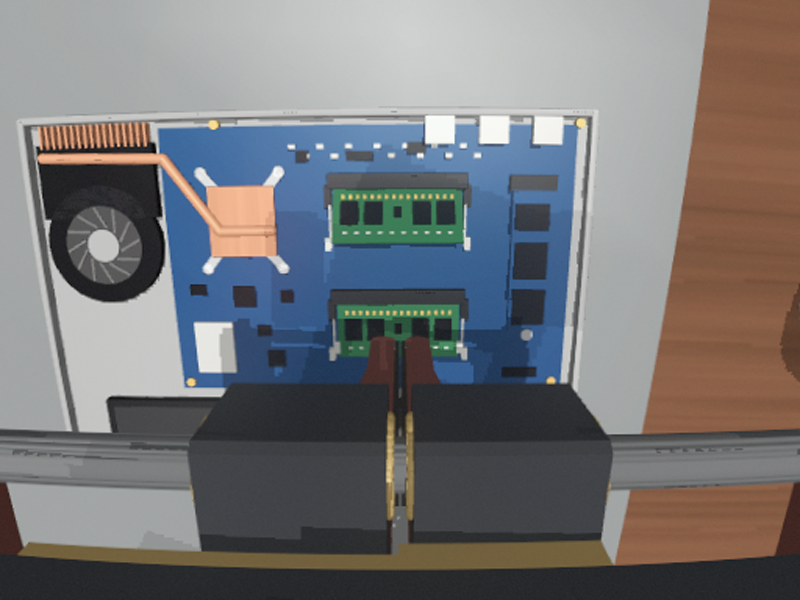

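The wrist view shows the far module at (330-466, 190-243), widening towards its free edge at row 243. The near one is at (340-463, 303-357), partly behind the fingers. I'll measure the corners of both.

```bash
cat > m.py <<'E'
from h import *
def comps(im,r0,r1,lo=(45,70,25)):
    hsv=cv2.cvtColor(im,cv2.COLOR_RGB2HSV); m=cv2.inRange(hsv,lo,(88,255,255)); m[:r0]=0;m[r1:]=0
    m=cv2.morphologyEx(m,cv2.MORPH_CLOSE,np.ones((9,9)))
    cs=[c for c in cv2.findContours(m,0,2)[0] if cv2.contourArea(c)>100]
    out=[]
    for c in cs:
        p=c.reshape(-1,2).astype(float); s=p@[1,1]; d=p@[1,-1]
        out.append(p[[s.argmin(),d.argmax(),s.argmax(),d.argmin()]]+[[-.5,-.5],[.5,-.5],[.5,.5],[-.5,.5]]) #TL TR BR BL
    return sorted(out,key=lambda q:q[0,1])
E
python3 - <<'E'
from m import *
z=np.load("w1.npz"); ci={k:z[k] for k in ("fovy","cx","cy","dist","pose")}; ct=bot.camera_info("top")
W=comps(z["im"],0,235); T=comps(np.load("top0.npy"),150,230)
for i,q in enumerate(W):
    print("wrist",q.tolist())
    for h in (18.5,20.6,35.5):
        P=plane(ci,q,h); print(h,P[:,:2].round(1).tolist(),"top w",np.linalg.norm(P[0]-P[1]).round(1),"bot w",np.linalg.norm(P[2]-P[3]).round(1))
for q in T: print("top",q.tolist())
for a,b in zip(W,T):
    print("tri far edge",tri([ci,ct],[(a[0]+a[1])/2,(b[0]+b[1])/2]).round(1),"free edge",tri([ci,ct],[(a[2]+a[3])/2,(b[2]+b[3])/2]).round(1))
E
```

```text
wrist [[212.5, 120.5], [295.5, 121.5], [296.5, 155.5], [212.5, 155.5]]
18.5 [[593.2, -122.9], [595.7, -191.5], [567.4, -194.5], [563.9, -123.5]] top w 68.7 bot w 71.1
20.6 [[593.4, -123.1], [595.8, -191.3], [567.7, -194.2], [564.3, -123.7]] top w 68.2 bot w 70.6
35.5 [[594.4, -124.9], [596.7, -189.5], [570.0, -192.3], [566.8, -125.5]] top w 64.7 bot w 66.9
wrist [[215.5, 194.5], [293.5, 194.5], [292.5, 227.5], [216.5, 227.5]]
18.5 [[529.8, -126.7], [533.0, -194.5], [502.4, -196.0], [499.1, -128.2]] top w 67.9 bot w 67.9
20.6 [[530.4, -126.9], [533.6, -194.3], [503.2, -195.7], [500.0, -128.4]] top w 67.4 bot w 67.4
35.5 [[534.6, -128.5], [537.7, -192.4], [508.9, -193.7], [505.8, -129.9]] top w 63.9 bot w 63.9
top [[290.5, 174.5], [314.5, 172.5], [313.5, 181.5], [291.5, 181.5]]
top [[291.5, 196.5], [317.5, 195.5], [316.5, 205.5], [294.5, 207.5]]
tri far edge [ 594.1 -157.7   16.1] free edge [ 567.8 -157.4   29.4]
tri far edge [ 530.3 -161.    14.8] free edge [ 500.4 -162.3   17.5]
```

The far module is the sprung one: its free edge sits at about z 30-35, while the near module is flat at about 18-20. The slot spacing of 63 mm checks out. The free-edge middle is near (568,-159). I'll go to TCP (567,-159,64), which puts the fingertips about 10 mm above it.

```bash
python3 -m jog '[{"gripper":0,"x":0.012,"y":0.001,"z":-0.03,"spin":0},{"gripper":0,"x":0.022,"y":0.0015,"z":-0.06,"spin":0},{"gripper":0,"x":0.022,"y":0.0015,"z":-0.08,"spin":0},{"gripper":0,"x":0.022,"y":0.0015,"z":-0.092,"spin":0},{"gripper":0,"x":0.022,"y":0.0015,"z":-0.097,"spin":0}]'
python3 - <<'E'
from m import *
s=bot.sense(); ci=bot.camera_info("wrist"); im=bot.grab_frame("wrist"); np.savez("w2.npz",im=im,**{k:np.array(v) for k,v in ci.items()})
cv2.imwrite("pics/w2.png",cv2.resize(im[...,::-1],(800,600),interpolation=cv2.INTER_CUBIC))
print(s["eef_pos"].round(1),s["ft_force"].round(2))
E
```

```text
time: 2.65
eef_pos: [565.5, -158.9, 63.9]
eef_rot: [-3.14, -0.076, 0.001]
ft_force: [-0.4, 0.5, -0.0]
opening: 0.005
gripper_force: 0.0
[ 565.5 -158.9   63.9] [-0.39  0.46 -0.02]
```

View pics/w2.png

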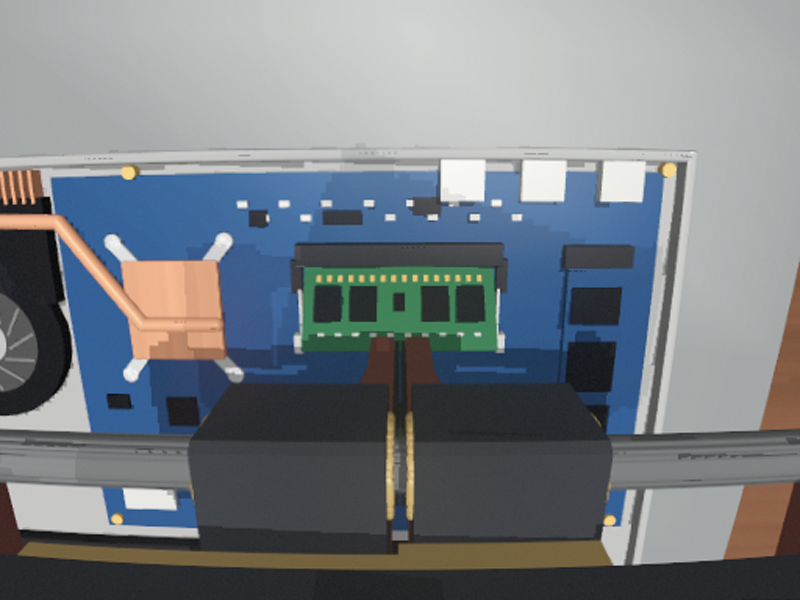

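The fingertips at (400,340) are just above the free-edge strip (303-496, row ~350) and roughly centred across it. I'll recheck the edge from this view.

```bash
python3 - <<'E'
from m import *
z=np.load("w2.npz"); ci={k:z[k] for k in ("fovy","cx","cy","dist","pose")}
q=comps(z["im"],0,232)
for c in q:
    print(c.tolist())
    for h in (18.5,30,34.5): P=plane(ci,c,h); print(h,P[:,:2].round(1).tolist(),np.linalg.norm(P[2]-P[3]).round(1))
w=np.load("w1.npz"); c1={k:w[k] for k in ("fovy","cx","cy","dist","pose")}
a=comps(w["im"],0,235)[0]
for i in range(4): print(tri([ci,c1],[q[0][i],a[i]]).round(1))
print(proj(ci,[[575.5,-159,45],[575.5,-159,63]])*1.5625)
E
```

```text
[[194.5, 170.5], [315.5, 170.5], [317.5, 224.5], [192.5, 224.5]]
18.5 [[592.8, -123.1], [596.1, -191.3], [563.8, -195.5], [560.2, -122.0]] 73.6
30 [[595.3, -125.0], [598.4, -189.2], [568.1, -193.1], [564.7, -124.0]] 69.2
34.5 [[596.3, -125.8], [599.3, -188.3], [569.8, -192.2], [566.5, -124.8]] 67.4
[ 593.3 -123.3   20.9]
[ 595.6 -191.9   15.6]
[ 569.8 -192.3   34.6]
[ 566.9 -125.3   35.8]
[[401.01581245 341.13991982]
 [401.17280042 362.23113168]]
```

Two wrist views agree: the free edge is at z≈35, with its middle at (568,-158.6). I'll drop 3 mm so the tips are about 7 mm above it, then hold for more than 2 s.

```bash
python3 -m jog '[{"gripper":0,"x":0.001,"y":0,"z":-0.002,"spin":0},{"gripper":0,"x":0.001,"y":0,"z":-0.003,"spin":0},{"gripper":0,"x":0.001,"y":0,"z":-0.003,"spin":0},{"gripper":0,"x":0.001,"y":0,"z":-0.003,"spin":0},{"gripper":0,"x":0.001,"y":0,"z":-0.003,"spin":0}]'
for i in 1 2 3 4; do python3 -m jog '[{"gripper":0,"x":0,"y":0,"z":0,"spin":0},{"gripper":0,"x":0,"y":0,"z":0,"spin":0},{"gripper":0,"x":0,"y":0,"z":0,"spin":0},{"gripper":0,"x":0,"y":0,"z":0,"spin":0},{"gripper":0,"x":0,"y":0,"z":0,"spin":0}]'; done
```

```text
time: 3.32
eef_pos: [567.0, -158.9, 61.5]
eef_rot: [3.141, 0.077, 0.0]
ft_force: [0.4, 0.1, -0.4]
opening: 0.001
gripper_force: 0.0
time: 3.95
eef_pos: [566.9, -158.9, 61.4]
eef_rot: [-3.141, -0.077, 0.0]
ft_force: [-0.4, -0.2, -0.1]
opening: 0.007
gripper_force: 0.0
time: 4.58
eef_pos: [566.9, -158.9, 61.4]
eef_rot: [-3.141, -0.077, 0.0]
ft_force: [-0.1, -0.9, 0.3]
opening: 0.005
gripper_force: 0.0
time: 5.2
eef_pos: [566.9, -158.9, 61.4]
eef_rot: [-3.141, -0.077, 0.0]
ft_force: [0.1, 0.8, -0.8]
opening: 0.005
gripper_force: 0.0
time: 5.82
eef_pos: [566.9, -158.9, 61.4]
eef_rot: [3.141, 0.077, -0.0]
ft_force: [0.0, -0.5, 0.0]
opening: 0.005
gripper_force: 0.0
```

```bash
python3 -m jog '[{"gripper":0,"x":0,"y":0,"z":0,"spin":0},{"gripper":0,"x":0,"y":0,"z":0,"spin":0},{"gripper":0,"x":0,"y":0,"z":0,"spin":0},{"gripper":0,"x":0,"y":0,"z":0,"spin":0},{"gripper":0,"x":0,"y":0,"z":0,"spin":0}]'
python3 -m jog '[{"gripper":0,"x":0,"y":0,"z":-0.002,"spin":0},{"gripper":0,"x":0,"y":0,"z":-0.004,"spin":0},{"gripper":0,"x":0,"y":0,"z":-0.006,"spin":0},{"gripper":0,"x":0,"y":0,"z":-0.008,"spin":0},{"gripper":0,"x":0,"y":0,"z":-0.010,"spin":0}]'
```

```text
time: 6.45
eef_pos: [566.9, -158.9, 61.4]
eef_rot: [3.141, 0.077, 0.0]
ft_force: [-0.6, -0.2, 0.5]
opening: 0.007
gripper_force: 0.0
time: 7.08
eef_pos: [566.7, -158.9, 51.2]
eef_rot: [-3.141, -0.077, 0.001]
ft_force: [-0.1, -0.1, 0.7]
opening: 0.002
gripper_force: 0.6
```

```bash
python3 -m jog '[{"gripper":0,"x":0,"y":0,"z":-0.001,"spin":0},{"gripper":0,"x":0,"y":0,"z":-0.002,"spin":0},{"gripper":0,"x":0,"y":0,"z":-0.003,"spin":0},{"gripper":0,"x":0,"y":0,"z":-0.004,"spin":0},{"gripper":0,"x":0,"y":0,"z":-0.005,"spin":0}]'
```

```text
time: 7.7
eef_pos: [566.9, -158.9, 46.3]
eef_rot: [3.141, 0.077, -0.0]
ft_force: [-1.5, 0.2, 0.9]
opening: 0.01
gripper_force: 0.6
```

```bash
python3 -m jog '[{"gripper":0,"x":0,"y":0,"z":-0.001,"spin":0},{"gripper":0,"x":0,"y":0,"z":-0.0015,"spin":0},{"gripper":0,"x":0,"y":0,"z":-0.002,"spin":0},{"gripper":0,"x":0,"y":0,"z":-0.0025,"spin":0},{"gripper":0,"x":0,"y":0,"z":-0.003,"spin":0}]'
```

```text
time: 8.32
eef_pos: [566.6, -158.9, 43.5]
eef_rot: [-3.141, -0.077, 0.001]
ft_force: [-2.2, 0.6, 3.1]
opening: 0.007
gripper_force: 1.7
```

```bash
python3 -m jog '[{"gripper":0,"x":0,"y":0,"z":-0.0003,"spin":0},{"gripper":0,"x":0,"y":0,"z":-0.0006,"spin":0},{"gripper":0,"x":0,"y":0,"z":-0.0009,"spin":0},{"gripper":0,"x":0,"y":0,"z":-0.0012,"spin":0},{"gripper":0,"x":0,"y":0,"z":-0.0015,"spin":0}]'
```

```text
time: 8.95
eef_pos: [567.1, -158.9, 41.8]
eef_rot: [3.141, 0.077, 0.001]
ft_force: [-0.7, -0.1, 0.1]
opening: 0.004
gripper_force: 0.0
```

The force fell to about zero, which suggests it snapped in. I'll lift clear and check.

```bash
python3 -m jog '[{"gripper":0,"x":0,"y":0,"z":0.01,"spin":0},{"gripper":0,"x":0,"y":0,"z":0.04,"spin":0},{"gripper":0,"x":-0.01,"y":0,"z":0.08,"spin":0},{"gripper":0,"x":-0.023,"y":-0.0015,"z":0.12,"spin":0},{"gripper":0,"x":-0.023,"y":-0.0015,"z":0.12,"spin":0}]'
python3 -m jog '[{"gripper":0,"x":0,"y":0,"z":0,"spin":0},{"gripper":0,"x":0,"y":0,"z":0,"spin":0},{"gripper":0,"x":0,"y":0,"z":0,"spin":0},{"gripper":0,"x":0,"y":0,"z":0,"spin":0},{"gripper":0,"x":0,"y":0,"z":0,"spin":0}]'
python3 - <<'E'
from m import *
ci=bot.camera_info("wrist"); im=bot.grab_frame("wrist")
cv2.imwrite("pics/w3.png",cv2.resize(im[...,::-1],(800,600),interpolation=cv2.INTER_CUBIC))
for q in comps(im,0,235):
    print(q.tolist())
    P=plane(ci,q,20.6); print(P[:,:2].round(1).tolist(),np.linalg.norm(P[0]-P[1]).round(1),np.linalg.norm(P[2]-P[3]).round(1))
E
```

```text
time: 9.57
eef_pos: [545.3, -161.1, 165.5]
eef_rot: [3.139, 0.076, 0.009]
ft_force: [-0.5, 0.3, -0.0]
opening: 0.011
gripper_force: 0.0
time: 10.2
eef_pos: [543.8, -160.3, 161.5]
eef_rot: [-3.14, -0.077, 0.001]
ft_force: [0.1, 0.3, -0.2]
opening: 0.004
gripper_force: 0.0
[[213.5, 120.5], [296.5, 120.5], [294.5, 157.5], [214.5, 157.5]]
[[593.0, -123.4], [596.3, -191.4], [565.6, -192.0], [562.3, -124.9]] 68.0 67.2
[[215.5, 194.5], [294.5, 194.5], [293.5, 227.5], [217.5, 227.5]]
[[530.1, -126.4], [533.4, -194.5], [503.1, -196.0], [499.8, -128.7]] 68.2 67.3
```

View pics/w3.png

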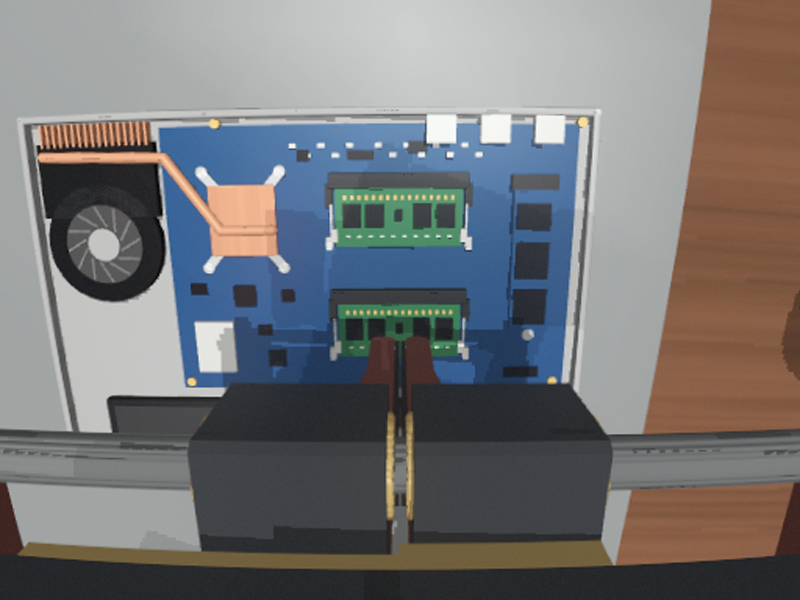

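The far module (333-464, 188-246) now lies flat like the other one, at 68.0 x 30.7 mm on the seated plane. The latches sit beside it and its long edges are parallel. The arm is clear, so I'll hand the job in.

```bash
python3 -c "
from station import bot
print(bot.finish_job())"
```

```text
the job is handed in; nothing more can be done
None
```

The sprung module was the one farther from the battery: I pointed about 7 mm above it for over 2 s, pressed it until it snapped in (highest force reading about 3 N), confirmed it flat on the wrist camera, moved clear and handed the job in.

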